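# Hinge holding check on two slide warmers

### The arm

A 6-joint arm with a two-finger parallel gripper is mounted at the origin on a cart in front of the work surface, level with it; the furniture and walls round the work are solid. World frame = base frame: x ahead of the robot, y to its left, z up, the work surface at z = 0. Lengths are in mm, angles in rad, forces in N, time in s.
With the tool pointing down it reaches from about 350 to 975 mm from the base axis. Payload 7.1 kg.
Tool frame: the origin (TCP) lies at the centre of the arm's flange, where the gripper is bolted on; the fingertips stand 182 mm ahead of it and the grasp point (between the pads) lies 163 mm ahead of it; z points along the fingers, y is the line along which they close (so a half turn about z gives the same grasp; the last joint's range is limited). The gripper opens to 88 mm and grips with 3 to 60 N. Pads are 20 mm wide; open, the fingers measure 115 mm over their backs; the gripper's body (75 mm by 178 mm) begins 61 mm behind the grasp point.
Start: joints at [1.313, 0.423, 1.63, -0, 1.089, -0.019], TCP at [147.805, 607.256, 404.675] pointing down, gripper open.
Joint ranges: [-3, 3], [-0.9, 2.11], [0.09, 2.58], [-1.31, 4.45], [0.11, 2.69], [-2.54, 2.54]. Speed limits (rad/s): [2.39, 2.39, 3.01, 3.14, 3.14, 3.14].

### API

Orientations are given as a rotation vector (axis times angle).
In Python, from workcell import readout, get_image, ctrl gives the robot as it stands.
- The arm moves only by the tool step_arm, never from a script. Its argument "targets" is a list that holds one entry, the list of rows, each a list of 7 numbers: the shift along the world's x, y, z as a fraction of full scale, then the turn, a rotation vector about the world's x, y, z as a fraction of full scale, then the opening, from 0 (shut) to 1 (fully open). In form: [[[dx, dy, dz, wx, wy, wz, claw], ...]]. A call has exactly 5 rows; each row shifts and turns the commanded pose from where the row before left it; what a row does not reach is not made up. Full scale, the value 1, is 0.05 m for a shift and 4 degrees for a turn. A row lasts 1/8 s, in which the tool goes at most 62.5 mm and 10.7 degrees, less where a joint would pass 70% of its speed; a pose out of reach is approached as far as the arm can. A call with a number of a shift or a turn outside -1 to 1 is refused whole. A call with a gripper value outside its range is refused whole. The fingers move at their own pace and stop on an object; the grip force is fixed at half the most. Time passes only in rows, so rows that do not move let the fingers close, or fill a call up. It gives the time, the measured TCP pose, the force, the opening and the grip force at its end, in the units of the state.
- readout.get_obs(): the state, without advancing time (a new reading comes with each control period).
- get_image(name): name is "side" or "top" or "wrist"; returns a dict with "pixels" (420x560x3 uint8, red, green, blue), "intrinsics" (3x3 intrinsics, pixels), "extrinsics" (4x4, takes a point from world to camera coordinates). Camera axes: x right, y down, z forward; pixel columns grow to the right and rows downward; lengths in mm; the calibration is good to about 2 mm. A picture is of the moment at which its call begins. There is no depth.
- ctrl.close_job(): hands the job in; it is judged then, once.
The state is a dict: "t": time; "qpos": joint angles; "qvel": joint speeds; "joint_torque": joint torques, N m; "ee_pos": TCP position; "orientation": TCP orientation; "ft_force": force on the tool from outside, world axes, zero at the start; "moment": the same for the moment, N m; "width": finger opening in mm; "grasp_force": force on a finger pad.
Only numpy, scipy, OpenCV 4.12 (cv2) and the standard library are available. Lean on these libraries where they do the work, as an engineer would, in place of code of your own. Each camera call takes 0.05 s, during which the arm holds its last target. There are 200 camera calls.

### The job

These two slide warmers are back from repair and their lid hinges need checking. Lift the lid of the left-hand one by its bar handle to about 35 degrees and let go of it up there, then do the same with the right-hand one: one lid will stay where it is left, the other will sink shut. Finally press straight down with shut fingertips on the round rubber pad of the lid that stays, with about 5 newtons for two seconds and never more than 10, and leave that lid standing open at about 35 degrees, the other shut and everything else undisturbed.

Things in the scene. Friction and masses are not known exactly. Their poses are not given: they have to be found in the camera images.
- unit_a: Slide warmer A: a white box fixed to the worktop, 155 (its x) by 130 (its y) by 60 mm high, with a grey hinged lid 8 mm thick on top (lid top at 68 mm when shut). Origin: centre of its underside. Its x axis points from its front (handle, display) to its back (hinge); z is up. Of A and B either may stand on the left (greater world y). The two are alike to look at.
- lid_a (a joint): Lid angle of warmer A, rad: 0 shut, growing as the front rises, 0.61 = 35 degrees. One of the two hinges is sound, the other worn; find out which. Sound: lifts with 12 to 17 N at the handle, stays where left, gives way under 13 to 16 N straight down on the pad. Worn: lifts with 2 to 5 N and, let go, sinks slowly shut in 2 to 4 s, moving forward (unit's -x) as it sinks.
- hinge_a (a point): Point on the hinge axis of lid A, at the middle of the back upper edge of the box, 60 mm above the worktop and 77.5 mm behind the unit's origin; turns with the lid. The axis runs along the unit's y.
- handle_a (a point): Centre of the round steel bar handle of lid A: bar 12 mm thick, 56 mm long between its end posts, along the unit's y. In the lid's frame 152 mm ahead of the hinge axis (-x), 30 mm to the unit's left (+y) and 43 mm above the hinge (35 mm above the lid top, at its front edge). Can be pinched from above, front and back, and turns easily between the fingers.
- padc_a (a point): Centre of the ball-shaped black rubber pad on the front right corner of lid A, radius 12 mm: 138 mm ahead of the hinge axis (-x), 42 mm to the unit's right (-y), 12 mm above the hinge. The spot to press lies 12 mm straight above this point whatever the lid angle. It is hard: a fraction of a millimetre makes many newtons. (The rules call this pad lid_a_c0.)
- unit_b: Slide warmer B: a white box fixed to the worktop, 155 (its x) by 130 (its y) by 60 mm high, with a grey hinged lid 8 mm thick on top (lid top at 68 mm when shut). Origin: centre of its underside. Its x axis points from its front (handle, display) to its back (hinge); z is up. Of A and B either may stand on the left (greater world y). The two are alike to look at.
- lid_b (a joint): Lid angle of warmer B, rad: 0 shut, growing as the front rises, 0.61 = 35 degrees. One of the two hinges is sound, the other worn; find out which. Sound: lifts with 12 to 17 N at the handle, stays where left, gives way under 13 to 16 N straight down on the pad. Worn: lifts with 2 to 5 N and, let go, sinks slowly shut in 2 to 4 s, moving forward (unit's -x) as it sinks.
- hinge_b (a point): Point on the hinge axis of lid B, at the middle of the back upper edge of the box, 60 mm above the worktop and 77.5 mm behind the unit's origin; turns with the lid. The axis runs along the unit's y.
- handle_b (a point): Centre of the round steel bar handle of lid B: bar 12 mm thick, 56 mm long between its end posts, along the unit's y. In the lid's frame 152 mm ahead of the hinge axis (-x), 30 mm to the unit's left (+y) and 43 mm above the hinge (35 mm above the lid top, at its front edge). Can be pinched from above, front and back, and turns easily between the fingers.
- padc_b (a point): Centre of the ball-shaped black rubber pad on the front right corner of lid B, radius 12 mm: 138 mm ahead of the hinge axis (-x), 42 mm to the unit's right (-y), 12 mm above the hinge. The spot to press lies 12 mm straight above this point whatever the lid angle. It is hard: a fraction of a millimetre makes many newtons. (The rules call this pad lid_b_c0.)
- timer: Bystander: white kitchen-type timer, 66x66x19 mm. Origin: centre of its underside. Leave it alone.
- petri_dish_1: Bystander: clear flat culture dish, 60 mm wide, 15 mm high. Origin: centre of its underside. Leave it alone.
- marker_black: Bystander: marker pen lying flat, 138 mm long. Origin: centre of its underside. Leave it alone.
- tape_roll: Bystander: roll of tape lying flat, 68 mm wide, 19 mm high. Origin: centre of its underside. Leave it alone.
- specimen_cup_1: Bystander: specimen cup with a screw lid, 67 mm wide, 68 mm high. Origin: centre of its underside. Leave it alone.
- slide_packet: Bystander: small white packet of slides, 26x40x9 mm. Origin: centre of its underside. Leave it alone.

How it is judged (in metres and radians):
On the way, in this order (a step that is already met when the one before it is completed fails the run):
1. the left-hand lid is lifted by hand past 26 degrees (0.45 rad) (((world y of unit_a above 0.065 m and value of joint lid_a above 0.45 rad and contact force between the fingers and lid_a above 0.5 N) or (world y of unit_b above 0.065 m and value of joint lid_b above 0.45 rad and contact force between the fingers and lid_b above 0.5 N))), for 0.1 s.
2. it is let go up there (above 0.38 rad, untouched by the fingers) (((world y of unit_a above 0.065 m and value of joint lid_a above 0.38 rad and contact force between the fingers and lid_a below 0.05 N) or (world y of unit_b above 0.065 m and value of joint lid_b above 0.38 rad and contact force between the fingers and lid_b below 0.05 N))), for 0.05 s.
3. the right-hand lid is lifted by hand past 26 degrees (0.45 rad) (((world y of unit_a below 0.065 m and value of joint lid_a above 0.45 rad and contact force between the fingers and lid_a above 0.5 N) or (world y of unit_b below 0.065 m and value of joint lid_b above 0.45 rad and contact force between the fingers and lid_b above 0.5 N))), for 0.1 s.
4. it is let go up there (above 0.38 rad, untouched by the fingers) (((world y of unit_a below 0.065 m and value of joint lid_a above 0.38 rad and contact force between the fingers and lid_a below 0.05 N) or (world y of unit_b below 0.065 m and value of joint lid_b above 0.38 rad and contact force between the fingers and lid_b below 0.05 N))), for 0.05 s.
5. the rubber pad of the lid that stays is pressed with 3 to 10 N for 0.7 s while the lid keeps its angle (0.45 to 0.80 rad) (((contact force between the fingers and lid_a_c0 between 3 and 10 N and value of joint lid_a between 0.45 and 0.8 rad) or (contact force between the fingers and lid_b_c0 between 3 and 10 N and value of joint lid_b between 0.45 and 0.8 rad))), for 0.7 s.
At the end, for the whole second after the job is handed in: The lid that holds stands by itself between 0.45 and 0.80 rad (26 to 46 degrees), the lid that sinks is shut (under 0.05 rad), both are at rest, and nothing touches them (((value of joint lid_a between 0.45 and 0.8 rad and value of joint lid_b below 0.05 rad) or (value of joint lid_b between 0.45 and 0.8 rad and value of joint lid_a below 0.05 rad)) and velocity of joint lid_a between -0.05 and 0.05 rad/s and velocity of joint lid_b between -0.05 and 0.05 rad/s).
It fails at once if a rubber pad is pressed with more than 10 N (contact force between the fingers and lid_a_c0 above 10 N or contact force between the fingers and lid_b_c0 above 10 N).
It fails at once if a lid is lifted beyond 57 degrees (1.0 rad) (value of joint any of lid_a, lid_b above 1 rad).
It fails at once if a bystander is moved more than 25 mm (distance of any of timer, petri_dish_1, marker_black, tape_roll, specimen_cup_1, slide_packet from where it was at the start of the episode above 0.025 m).
It also fails if it takes over 72 s, if anything falls off the work surface, if the arm or the gripper's body presses on something with over 40 N, if the wrist force passes 120 N, or if a joint passes its speed limit or range.

## Working session

There is one attempt and no reset: what is moved stays moved. The work goes in short steps, Python scripts to look and compute and a tool call to move; the robot and the scene stay as the last step left them, time stands still between calls to the robot, and variables do not carry over. Pictures are saved under pics/ and viewed, at most 10 in all, crops included, and the job is handed in when it is done.

Besides the shell and the picture viewer there is one more tool, called after ">>>" as name([rows], argument=value, ...), one row to a line, values as JSON. step_arm: Moves the arm, as the interface text tells. Shift numbers are shares of 0.05 m and turn numbers shares of 4 degrees, none past 1 either way. Its arguments: {"type":"object","properties":{"targets":{"type":"array"}},"required":["targets"]}

```bash
mkdir -p pics; cat > h.py <<'E'
import numpy as np, cv2
from workcell import readout, get_image, ctrl
def save(n,f,crop=None):
    d=get_image(n); p=cv2.cvtColor(d["pixels"],cv2.COLOR_RGB2BGR); cv2.imwrite("pics/"+f,p); np.savez("pics/"+f[:-4]+".npz",**{k:np.array(d[k]) for k in d}); return d
def ray(d,u,v):
    K,E=np.array(d["intrinsics"]),np.array(d["extrinsics"]); R,t=E[:3,:3],E[:3,3]
    return -R.T@t, R.T@np.linalg.solve(K,[u,v,1.])
def onz(d,u,v,z):
    c,r=ray(d,u,v); return c+r*(z-c[2])/r[2]
def proj(d,p):
    K,E=np.array(d["intrinsics"]),np.array(d["extrinsics"]); q=K@(E[:3,:3]@np.array(p)+E[:3,3]); return q[:2]/q[2]
E
python3 - <<'E'
from h import *
a=save("top","top0.png");b=save("side","side0.png")
im=np.vstack([cv2.imread("pics/top0.png")])
o=readout.get_obs();print(o)
for d in(a,b):print(ray(d,280,210))
E
```

```text
{'t': 0.1, 'qpos': array([ 1.31300307e+00,  4.23749478e-01,  1.63056894e+00, -7.55970429e-06,
        1.08858226e+00, -1.90178834e-02]), 'qvel': array([ 0.0007911 , -0.00141585, -0.00231487, -0.00092122,  0.00173432,
       -0.00035862]), 'joint_torque': array([-6.04064990e-04, -5.45611668e+01, -2.74324644e+01,  6.44683605e-02,
        1.88064604e-02, -6.33425839e-05]), 'ee_pos': array([147.74741437, 607.04389568, 404.0061366 ]), 'orientation': array([-3.74150864e-01, -3.11905742e+00,  2.03632578e-03]), 'ft_force': array([-0.44613884,  0.52539939, -0.17880217]), 'moment': array([ 0.0357714 ,  0.0003258 , -0.03078722]), 'grasp_force': 0.0, 'width': 87.943953223682}
(array([ 470.30179545,  109.5977031 , 1236.9738467 ]), array([ 0.09899497, -0.00624816, -0.99525798]))
(array([ 538.88432479, 1037.65843214,  720.10700299]), array([ 0.00765273, -0.82447129, -0.56590254]))
```

View pics/top0.png

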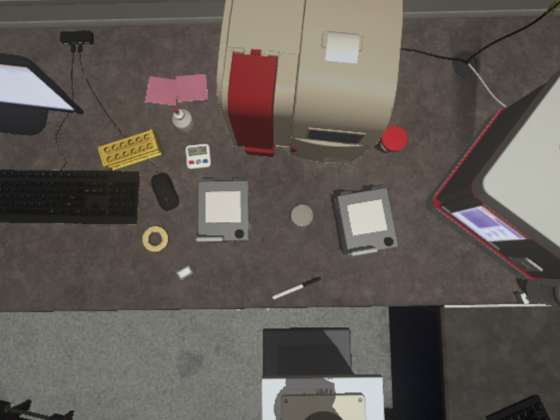

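View pics/side0.png

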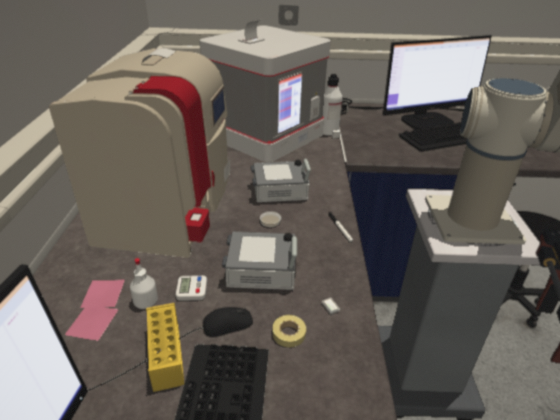

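The top view shows the left warmer at about (223,210), handle (210,239), pad (239,234). The right warmer is at about (366,220), handle (363,252), pad (388,241), yawed slightly. In the side view both stand with their lids shut and their fronts towards the robot.

```bash
python3 - <<'E'
from h import *
p=cv2.imread("pics/top0.png")
c=p[170:270,185:415]; cv2.imwrite("pics/c1.png",cv2.resize(c,None,fx=3.4,fy=3.4,interpolation=cv2.INTER_CUBIC))
d=dict(np.load("pics/top0.npz"))
print(d["intrinsics"])
hsv=cv2.cvtColor(p,cv2.COLOR_BGR2HSV)
# white slide plate (on lid) and its minAreaRect
for n,(x0,y0,x1,y1) in dict(L=(190,175,255,250),R=(325,180,405,262)).items():
    s=cv2.cvtColor(p,cv2.COLOR_BGR2GRAY)[y0:y1,x0:x1]
    for nm,m in (("plate",s>185),("dark",s<35)):
        k,lab,st,ce=cv2.connectedComponentsWithStats(m.astype(np.uint8))
        for i in range(1,k):
            if st[i,4]>25:
                pts=np.argwhere(lab==i)[:,::-1].astype(np.float32)
                print(n,nm,st[i,4],ce[i]+[x0,y0],cv2.minAreaRect(pts)[1:])
E
```

```text
[[456.66410527   0.         271.16367295]
 [  0.         456.66410527 210.80144694]
 [  0.           0.           1.        ]]
L plate 1031 [222.83705141 206.64888458] ((30.0, 34.0), 90.0)
R plate 1052 [366.67965779 216.9743346 ] ((30.578208923339844, 34.85259246826172), 80.53767395019531)
```

View pics/c1.png

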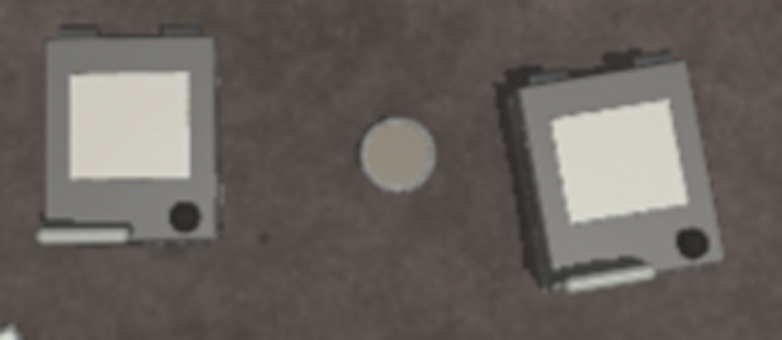

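```bash
cat > fit.py <<'E'
from h import *
from scipy.optimize import least_squares
d=dict(np.load("pics/top0.npz"))
p=cv2.cvtColor(d["pixels"],cv2.COLOR_RGB2GRAY)
def blob(c,r,f):
    x0,y0=int(c[0])-r,int(c[1])-r; s=cv2.resize(p[y0:y0+2*r,x0:x0+2*r],None,fx=8,fy=8,interpolation=cv2.INTER_CUBIC)
    k,l,st,ce=cv2.connectedComponentsWithStats(f(s).astype(np.uint8)); i=1+np.argmax(st[1:,4]); 
    return (ce[i]+.5)/8-.5+[x0,y0], st[i,4]/64, st[i,2:4]/8
U={}
for n,h0,p0,yaw in (("L",(209.7,239.4),(239.1,233.5),0),("R",(364.7,252.1),(388.5,241.2),9.5)):
    h,ah,wh=blob(h0,16,lambda s:s>150); q,aq,wq=blob(p0,8,lambda s:s<50)
    H=onz(d,*h,103);P=onz(d,*q,72); v=(H-P)[:2]
    y=np.arctan2(v[1],v[0])-np.arctan2(72,-14)
    print(n,h,ah,wh,q,aq,wq,"H",H,"P",P,"len",np.hypot(*v),"73.3 yaw",np.degrees(y))
    c,s=np.cos(y),np.sin(y);R=np.array([[c,-s],[s,c]])
    print(" origin",((H[:2]-R@[-74.5,30])+(P[:2]-R@[-60.5,-42]))/2, "lid corner rays")
for u in ((46,38),(214,38)): print(onz(d,185+u[0]/3.4-.35,170+u[1]/3.4-.35,68))
E
python3 fit.py
```

```text
L [209.09933724 239.00858508] 63.359375 [25.25  3.  ] [238.72923062 233.43332694] 40.71875 [7.375 7.125] H [513.72807834 279.92256345 103.        ] P [527.88538949 208.72113749  72.        ] len 72.59526512615598 73.3 yaw 0.24217610320536234
 origin [588.2807704  250.60710302] lid corner rays
R [364.24794655 251.62349607] 67.53125 [25.125  6.5  ] [388.04686441 241.20309322] 46.09375 [8.125 7.5  ] H [ 476.32498209 -103.38919854  103.        ] P [ 501.84481353 -170.35800257   72.        ] len 71.66646712166339 73.3 yaw 9.856823851906857
 origin [ 554.5613835  -119.40706622] lid corner rays
[666.34935902 313.16415018  68.        ]
[663.98780794 184.843598    68.        ]
```

>>> step_arm([
  [[0.366,-0.327,-0.058,0,0,-0.954,1],[0.366,-0.327,-0.058,0,0,-0.954,1],[0.366,-0.327,-0.058,0,0,-0.954,1],[0.366,-0.327,-0.058,0,0,-0.954,1],[0.366,-0.327,-0.058,0,0,-0.954,1]],
])

```text
t: 0.72
ee_pos: [240.9, 523.6, 389.9]
orientation: [0.895, 3.011, -0.001]
ft_force: [0.2, -0.9, 0.0]
width: 87.9
grasp_force: 0.0
```

>>> step_arm([
  [[0.366,-0.327,-0.058,0,0,-0.954,1],[0.366,-0.327,-0.058,0,0,-0.954,1],[0.366,-0.327,-0.058,0,0,-0.954,1],[0.366,-0.327,-0.058,0,0,-0.954,1],[0.366,-0.327,-0.058,0,0,-0.954,1]],
])

```text
t: 1.35
ee_pos: [332.0, 441.7, 375.4]
orientation: [1.381, 2.822, -0.001]
ft_force: [-1.1, 0.2, -0.9]
width: 87.7
grasp_force: 0.0
```

>>> step_arm([
  [[0.366,-0.327,-0.058,0,0,-0.954,1],[0.366,-0.327,-0.058,0,0,-0.954,1],[0.366,-0.327,-0.058,0,0,-0.954,1],[0.366,-0.327,-0.058,0,0,-0.954,1],[0.366,-0.327,-0.058,0,0,-0.954,1]],
])

```text
t: 1.98
ee_pos: [423.2, 359.8, 360.9]
orientation: [1.83, 2.554, -0.001]
ft_force: [-1.4, 0.4, 0.5]
width: 88.0
grasp_force: 0.0
```

>>> step_arm([
  [[0.366,-0.327,-0.058,0,0,-0.954,1],[0.366,-0.327,-0.058,0,0,-0.954,1],[0.366,-0.327,-0.058,0,0,-0.954,1],[0.366,-0.327,-0.058,0,0,-0.954,1],[0.366,-0.327,-0.058,0,0,-0.954,1]],
])

```text
t: 2.6
ee_pos: [514.4, 277.9, 346.4]
orientation: [2.228, 2.215, -0.001]
ft_force: [1.1, 0.3, 0.9]
width: 88.0
grasp_force: 0.0
```

```bash
cat > st.py <<'E'
from h import *
from scipy.spatial.transform import Rotation as R
def st():
    o=readout.get_obs(); M=R.from_rotvec(o["orientation"]).as_matrix()
    print("t %.2f"%o["t"],"pos",o["ee_pos"].round(2),"z",M[:,2].round(4),"yang %.2f"%np.degrees(np.arctan2(M[1,1],M[0,1])),"F",o["ft_force"].round(2),"w %.1f g %.1f"%(o["width"],o["grasp_force"]))
    return o
if __name__=="__main__": st()
E
python3 - <<'E'
from st import *
st(); d=save("wrist","w1.png")
for p in [(513.7,280,103),(527.9,208.7,72)]: print(proj(d,p))
st()
E
```

```text
t 2.60 pos [514.44 277.92 346.42] z [-4.e-04 -4.e-04 -1.e+00] yang -0.34 F [1.06 0.31 0.9 ] w 88.0 g 0.0
[282.71206264 223.3446029 ]
[300.30172981 292.92243078]
t 2.65 pos [516.06 276.53 346.22] z [ 6.e-04 -9.e-04 -1.e+00] yang -0.54 F [ 1.89 -1.79 -0.65] w 87.6 g 0.0
```

View pics/w1.png

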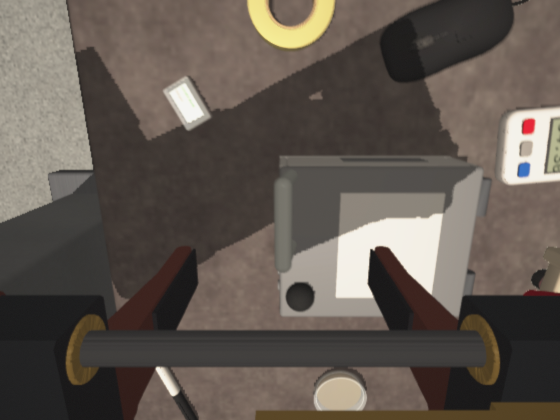

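The wrist view shows the bar centre at (283,224), where predicted and midway between the fingers, and the pad at (300,297). I'll go down and grip.

>>> step_arm([
  [[0,0,-0.32,0,0,0,1],[0,0,-0.32,0,0,0,1],[0,0,-0.32,0,0,0,1],[0,0,-0.32,0,0,0,1],[0,0,-0.3,0,0,0,1]],
])

```text
t: 3.28
ee_pos: [513.5, 280.5, 266.3]
orientation: [-2.221, -2.222, 0.001]
ft_force: [-0.6, 0.3, -0.1]
width: 87.8
grasp_force: 0.0
```

>>> step_arm([
  [[0,0,0,0,0,0,0.8],[0,0,0,0,0,0,0.5],[0,0,0,0,0,0,0],[0,0,0,0,0,0,0],[0,0,0,0,0,0,0]],
])

```text
t: 3.9
ee_pos: [513.9, 280.3, 268.0]
orientation: [2.221, 2.221, 0.001]
ft_force: [-0.4, -0.8, 0.4]
width: 41.2
grasp_force: 0.0
```

```bash
python3 st.py
```

```text
t 3.90 pos [513.88 280.27 268.05] z [ 6.e-04  3.e-04 -1.e+00] yang -0.00 F [-0.38 -0.83  0.37] w 41.2 g 0.0
```

>>> step_arm([
  [[0,0,-0.02,0,0,0,0],[0,0,0,0,0,0,0],[0,0,0,0,0,0,0],[0,0,0,0,0,0,0],[0,0,0,0,0,0,0]],
])

```text
t: 4.53
ee_pos: [513.9, 280.2, 266.6]
orientation: [2.221, 2.221, 0.0]
ft_force: [1.6, -0.4, -2.3]
width: 11.2
grasp_force: 30.0
```

```bash
python3 - <<'E'
from st import *
st()
# arc increments for left (yaw 0) and right (yaw 9.7), 0.065 rad/row, fraction of 50mm
for yaw in (0,9.7):
    th=np.linspace(0,.65,11); x=-152*np.cos(th)+43*np.sin(th); z=152*np.sin(th)+43*np.cos(th)
    c,s=np.cos(np.radians(yaw)),np.sin(np.radians(yaw))
    print(np.c_[np.diff(x)*c,np.diff(x)*s,np.diff(z)].__truediv__(50).round(3).tolist())
E
```

```text
t 4.53 pos [513.94 280.25 266.61] z [ 3.e-04  0.e+00 -1.e+00] yang -0.00 F [ 1.62 -0.35 -2.35] w 11.2 g 30.0
[[0.062, 0.0, 0.196], [0.075, 0.0, 0.191], [0.087, 0.0, 0.186], [0.099, 0.0, 0.18], [0.11, 0.0, 0.173], [0.121, 0.0, 0.166], [0.132, 0.0, 0.157], [0.142, 0.0, 0.148], [0.151, 0.0, 0.139], [0.16, 0.0, 0.129]]
[[0.061, 0.01, 0.196], [0.074, 0.013, 0.191], [0.086, 0.015, 0.186], [0.098, 0.017, 0.18], [0.109, 0.019, 0.173], [0.12, 0.02, 0.166], [0.13, 0.022, 0.157], [0.14, 0.024, 0.148], [0.149, 0.025, 0.139], [0.158, 0.027, 0.129]]
```

Gripped: width 11.2, 30 N. Now I'll lift along the arc to about 0.65 rad and hold one call to read the force.

>>> step_arm([
  [[0.062,0,0.196,0,0,0,0],[0.075,0,0.191,0,0,0,0],[0.087,0,0.186,0,0,0,0],[0.099,0,0.18,0,0,0,0],[0.11,0,0.173,0,0,0,0]],
])

```text
t: 5.15
ee_pos: [534.6, 280.2, 311.9]
orientation: [-2.22, -2.22, 0.006]
ft_force: [-2.2, 3.7, -17.4]
width: 11.4
grasp_force: 30.0
```

>>> step_arm([
  [[0.121,0,0.166,0,0,0,0],[0.132,0,0.157,0,0,0,0],[0.142,0,0.148,0,0,0,0],[0.151,0,0.139,0,0,0,0],[0.16,0,0.129,0,0,0,0]],
])

```text
t: 5.78
ee_pos: [568.1, 280.2, 349.5]
orientation: [-2.218, -2.217, 0.013]
ft_force: [-16.0, 3.2, -4.0]
width: 11.2
grasp_force: 30.0
```

```bash
python3 - <<'E'
from st import *
st(); d=save("side","s1.png")
p=cv2.imread("pics/s1.png")[120:360,180:420]; cv2.imwrite("pics/c2.png",cv2.resize(p,(600,600)))
st()
E
```

```text
t 5.78 pos [568.1  280.18 349.52] z [-0.0102 -0.0019 -0.9999] yang -0.01 F [-16.     3.15  -3.99] w 11.2 g 30.0
t 5.83 pos [569.11 280.16 350.62] z [-0.0083 -0.0016 -1.    ] yang -0.02 F [-13.72   1.9   -2.06] w 11.3 g 30.0
```

View pics/c2.png

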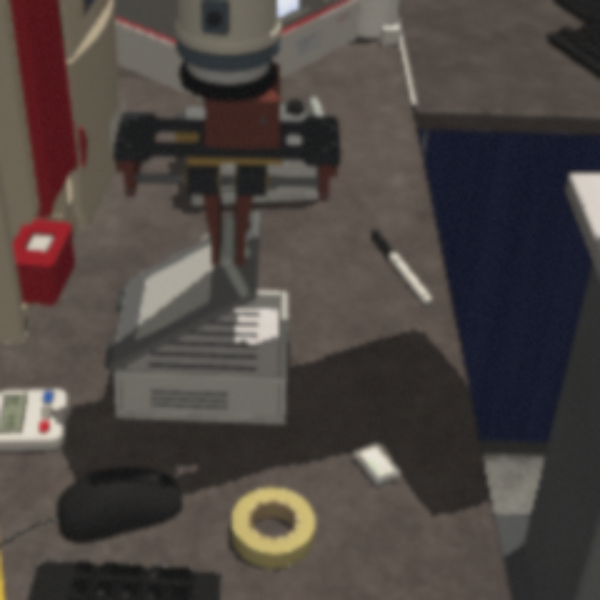

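The lid is up at about 35°, gripped by its bar. Now release, wait for the fingers to clear, and rise.

>>> step_arm([
  [[0,0,0,0,0,0,1],[0,0,0,0,0,0,1],[0,0,0,0,0,0,1],[0,0,0.2,0,0,0,1],[0,0,0.4,0,0,0,1]],
])

```text
t: 6.45
ee_pos: [570.8, 280.1, 380.6]
orientation: [-2.221, -2.221, 0.001]
ft_force: [0.7, 0.3, 0.2]
width: 57.7
grasp_force: 0.0
```

>>> step_arm([
  [[0,0,0.6,0,0,0,1],[0,0,0.6,0,0,0,1],[0,0,0,0,0,0,1],[0,0,0,0,0,0,1],[0,0,0,0,0,0,1]],
])

```text
t: 7.08
ee_pos: [570.5, 280.1, 438.8]
orientation: [-2.221, -2.221, 0.003]
ft_force: [0.8, -0.3, -0.2]
width: 88.0
grasp_force: 0.0
```

```bash
python3 - <<'E'
from st import *
st(); d=save("side","s2.png")
p=cv2.imread("pics/s2.png")[120:360,180:420]; cv2.imwrite("pics/c3.png",cv2.resize(p,(600,600)))
st()
E
```

```text
t 7.08 pos [570.45 280.09 438.8 ] z [-1.8e-03 -8.0e-04 -1.0e+00] yang -0.00 F [ 0.8  -0.27 -0.19] w 88.0 g 0.0
t 7.12 pos [570.51 280.12 438.75] z [-1.9e-03 -9.0e-04 -1.0e+00] yang -0.00 F [ 0.39 -0.17 -0.48] w 87.9 g 0.0
```

View pics/c3.png

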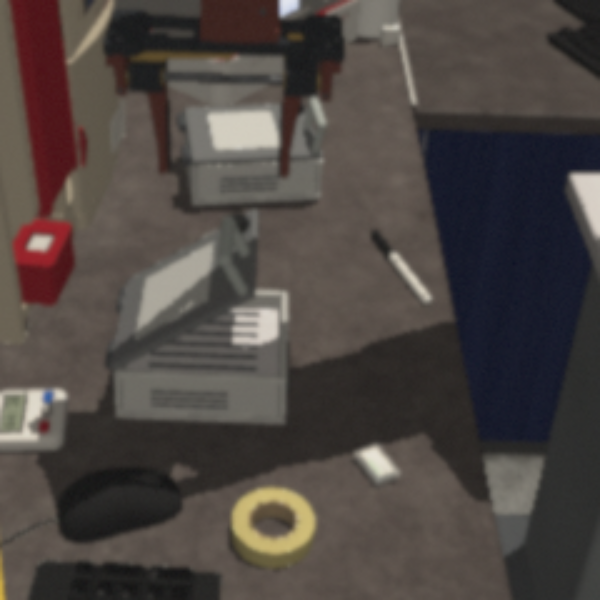

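The left lid still stands after 1 s (bar at about (240,225) in the crop), so its hinge is the sound one, and the right-hand one should sink. Now to the right-hand handle.

>>> step_arm([
  [[-0.188,-0.767,-0.12,0,0,0.243,1],[-0.188,-0.767,-0.12,0,0,0.243,1],[-0.188,-0.767,-0.12,0,0,0.243,1],[-0.188,-0.767,-0.24,0,0,0.243,1],[-0.188,-0.767,-0.24,0,0,0.243,1]],
])

```text
t: 7.75
ee_pos: [523.2, 87.3, 397.0]
orientation: [-2.124, -2.314, 0.001]
ft_force: [0.8, -0.2, -0.7]
width: 87.8
grasp_force: 0.0
```

>>> step_arm([
  [[-0.188,-0.767,-0.2,0,0,0.243,1],[-0.188,-0.767,-0.2,0,0,0.243,1],[-0.188,-0.767,-0.2,0,0,0.243,1],[-0.188,-0.767,-0.2,0,0,0.243,1],[-0.188,-0.767,-0.2,0,0,0.243,1]],
])

```text
t: 8.38
ee_pos: [476.2, -104.4, 347.1]
orientation: [-2.024, -2.402, 0.001]
ft_force: [0.5, -0.5, 0.1]
width: 87.8
grasp_force: 0.0
```

>>> step_arm([
  [[0,0,0,0,0,0,1],[0,0,0,0,0,0,1],[0,0,0,0,0,0,1],[0,0,0,0,0,0,1],[0,0,0,0,0,0,1]],
])

```text
t: 9.0
ee_pos: [476.9, -102.7, 348.1]
orientation: [2.024, 2.402, 0.0]
ft_force: [-0.2, -0.6, -0.5]
width: 87.8
grasp_force: 0.0
```

```bash
python3 - <<'E'
from st import *
st(); d=save("wrist","w2.png")
for p in [(476.3,-103.4,103),(501.8,-170.4,72)]: print(proj(d,p))
E
```

```text
t 9.00 pos [ 476.93 -102.7   348.08] z [ 3.e-04 -1.e-04 -1.e+00] yang 9.77 F [-0.25 -0.58 -0.54] w 87.8 g 0.0
[282.46208244 226.51734765]
[298.91223242 294.054638  ]
```

View pics/w2.png

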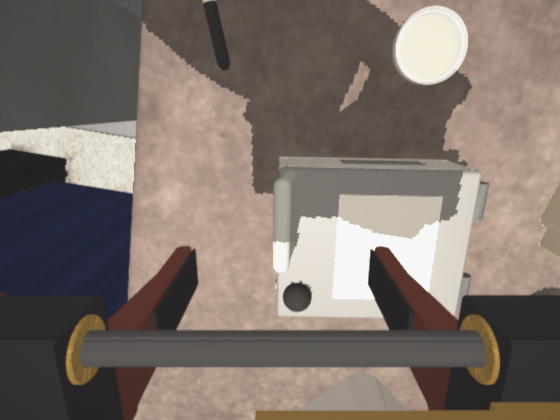

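The bar is at (282,224) and aligned with the fingers, the pad at (297,297). Down, grip, lift.

>>> step_arm([
  [[0,0,-0.34,0,0,0,1],[0,0,-0.34,0,0,0,1],[0,0,-0.32,0,0,0,1],[0,0,-0.32,0,0,0,0.8],[0,0,-0.3,0,0,0,0.6]],
])

```text
t: 9.68
ee_pos: [476.8, -103.2, 265.9]
orientation: [-2.025, -2.402, 0.0]
ft_force: [-0.1, 0.4, 0.3]
width: 71.1
grasp_force: 0.0
```

>>> step_arm([
  [[0,0,0,0,0,0,0],[0,0,0,0,0,0,0],[0,0,0,0,0,0,0],[0,0,0,0,0,0,0],[0,0,0,0,0,0,0]],
])

```text
t: 10.3
ee_pos: [476.8, -103.3, 267.2]
orientation: [2.025, 2.401, 0.0]
ft_force: [-0.1, 0.2, 0.7]
width: 21.4
grasp_force: 0.0
```

>>> step_arm([
  [[0,0,0,0,0,0,0],[0,0,0,0,0,0,0],[0,0,0,0,0,0,0],[0,0,0,0,0,0,0],[0,0,0,0,0,0,0]],
])

```text
t: 10.92
ee_pos: [476.5, -103.3, 267.0]
orientation: [-2.025, -2.401, 0.001]
ft_force: [-3.6, -1.3, 5.9]
width: 10.7
grasp_force: 30.0
```

```bash
python3 st.py
```

```text
t 10.93 pos [ 476.51 -103.3   266.99] z [-7.e-04 -0.e+00 -1.e+00] yang 9.71 F [-3.62 -1.33  5.94] w 10.7 g 30.0
```

>>> step_arm([
  [[0.061,0.01,0.196,0,0,0,0],[0.074,0.013,0.191,0,0,0,0],[0.086,0.015,0.186,0,0,0,0],[0.098,0.017,0.18,0,0,0,0],[0.109,0.019,0.173,0,0,0,0]],
])

```text
t: 11.55
ee_pos: [497.5, -99.9, 313.6]
orientation: [-2.023, -2.401, 0.004]
ft_force: [-5.2, -7.1, -1.2]
width: 11.5
grasp_force: 30.0
```

>>> step_arm([
  [[0.12,0.02,0.166,0,0,0,0],[0.13,0.022,0.157,0,0,0,0],[0.14,0.024,0.148,0,0,0,0],[0.149,0.025,0.139,0,0,0,0],[0.158,0.027,0.129,0,0,0,0]],
])

```text
t: 12.18
ee_pos: [531.1, -94.6, 351.1]
orientation: [-2.021, -2.399, 0.01]
ft_force: [-17.3, -11.2, 14.7]
width: 11.1
grasp_force: 29.9
```

```bash
python3 st.py
```

```text
t 12.18 pos [531.06 -94.62 351.1 ] z [-0.0075 -0.0023 -1.    ] yang 9.78 F [-17.26 -11.16  14.66] w 11.1 g 29.9
```

>>> step_arm([
  [[0,0,0,0,0,0,1],[0,0,0,0,0,0,1],[-0.04,0,0.2,0,0,0,1],[-0.06,0,0.6,0,0,0,1],[-0.06,0,0.8,0,0,0,1]],
])

```text
t: 12.8
ee_pos: [524.7, -93.4, 430.9]
orientation: [-2.024, -2.401, 0.001]
ft_force: [0.8, -0.2, 0.4]
width: 57.5
grasp_force: 0.0
```

>>> step_arm([
  [[0,0,0.6,0,0,0,0],[0,0,0.2,0,0,0,0],[0,0,0,0,0,0,0],[0,0,0,0,0,0,0],[0,0,0,0,0,0,0]],
])

```text
t: 13.42
ee_pos: [524.8, -93.6, 468.9]
orientation: [-2.024, -2.4, 0.002]
ft_force: [0.4, 0.7, 0.1]
width: 14.9
grasp_force: 0.0
```

```bash
python3 - <<'E'
from st import *
st(); save("side","s3.png"); a=save("top","t3.png")
p=cv2.imread("pics/s3.png")[130:310,200:360]; q=cv2.imread("pics/t3.png")[170:270,180:420]
cv2.imwrite("pics/c4.png",np.hstack([cv2.resize(p,(400,450)),cv2.resize(q,(400,450))]))
E
```

```text
t 13.43 pos [524.84 -93.58 468.9 ] z [-2.2e-03  5.0e-04 -1.0e+00] yang 9.72 F [0.37 0.7  0.11] w 14.9 g 0.0
```

View pics/c4.png

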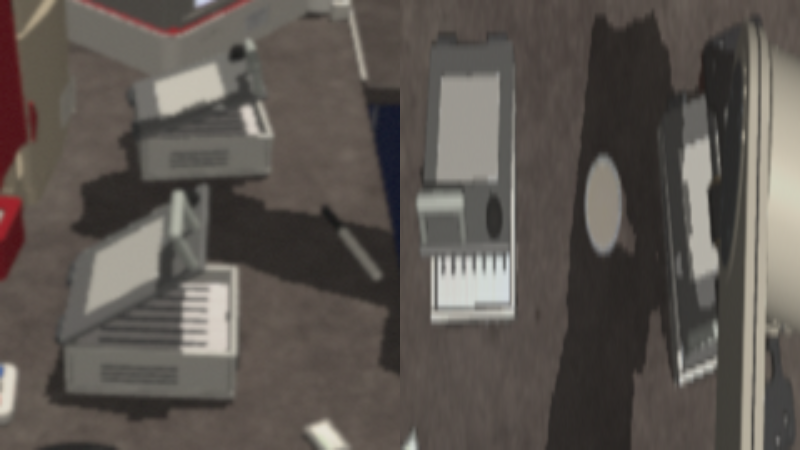

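The right lid is sinking. The left one stands, its pad at about (236,218) in the full top image. I'll work out the pad position.

```bash
cat > pad.py <<'E'
from h import *
import sys
f,u0,v0=sys.argv[1],float(sys.argv[2]),float(sys.argv[3])
d=dict(np.load(f)); p=cv2.cvtColor(d["pixels"],cv2.COLOR_RGB2GRAY)
r=9; x0,y0=int(u0)-r,int(v0)-r; s=cv2.resize(p[y0:y0+2*r,x0:x0+2*r],None,fx=8,fy=8,interpolation=cv2.INTER_CUBIC)
k,l,stt,ce=cv2.connectedComponentsWithStats((s<48).astype(np.uint8)); i=1+np.argmax(stt[1:,4])
q=(ce[i]+.5)/8-.5+[x0,y0]; print(q,stt[i,2:]/8)
for th in np.arange(.5,.8,.03):
    x=665.8-138*np.cos(th)+12*np.sin(th); z=60+138*np.sin(th)+12*np.cos(th)
    print(round(th,2),np.round([x,z],1),onz(d,*q,z).round(1))
E
python3 pad.py pics/t3.npz 235.8 218.2
```

```text
[235.95783253 217.66040665] [  8.25   8.25 312.  ]
0.5 [550.4 136.7] [563.  209.6 136.7]
0.53 [552.8 140.1] [562.7 209.3 140.1]
0.56 [555.3 143.5] [562.4 209.  143.5]
0.59 [557.8 146.7] [562.1 208.7 146.7]
0.62 [560.5 149.9] [561.9 208.4 149.9]
0.65 [563.2 153.1] [561.6 208.1 153.1]
0.68 [566.  156.1] [561.3 207.8 156.1]
0.71 [569.  159.1] [561.1 207.6 159.1]
0.74 [572.  161.9] [560.8 207.3 161.9]
0.77 [575.1 164.7] [560.6 207.  164.7]
0.8 [578.3 167.4] [560.4 206.8 167.4]
```

>>> step_arm([
  [[0.076,0.604,0,0,0,-0.243,0],[0.076,0.604,0,0,0,-0.243,0],[0.076,0.604,0,0,0,-0.243,0],[0.076,0.604,0,0,0,-0.243,0],[0.076,0.604,0,0,0,-0.243,0]],
])

```text
t: 14.15
ee_pos: [544.1, 58.3, 469.8]
orientation: [-2.126, -2.313, 0.001]
ft_force: [0.4, -0.4, -0.7]
width: 0.7
grasp_force: 0.0
```

>>> step_arm([
  [[0.076,0.604,-0.1,0,0,-0.243,0],[0.076,0.604,-0.1,0,0,-0.243,0],[0.076,0.604,-0.2,0,0,-0.243,0],[0.076,0.604,-0.3,0,0,-0.243,0],[0.076,0.604,-0.3,0,0,-0.243,0]],
])

```text
t: 14.78
ee_pos: [563.1, 209.4, 419.3]
orientation: [-2.222, -2.221, 0.001]
ft_force: [0.6, -0.1, -0.5]
width: 0.2
grasp_force: 0.0
```

>>> step_arm([
  [[0,0,-0.2,0,0,0,0],[0,0,-0.2,0,0,0,0],[0,0,0,0,0,0,0],[0,0,0,0,0,0,0],[0,0,0,0,0,0,0]],
])

```text
t: 15.4
ee_pos: [563.2, 207.9, 400.8]
orientation: [2.222, 2.22, 0.002]
ft_force: [0.0, 0.8, -0.8]
width: 0.5
grasp_force: 0.0
```

```bash
python3 - <<'E'
from st import *
st(); save("side","s4.png"); save("wrist","w4.png")
p=cv2.imread("pics/s4.png")[130:310,200:360]; q=cv2.imread("pics/w4.png")
cv2.imwrite("pics/c5.png",np.hstack([cv2.resize(p,(400,450)),cv2.resize(q,(400,300))[:,:].repeat(1,0) if 0 else cv2.copyMakeBorder(cv2.resize(q,(400,300)),0,150,0,0,cv2.BORDER_CONSTANT)]))
st()
E
```

```text
t 15.40 pos [563.21 207.92 400.81] z [ 1.e-03  4.e-04 -1.e+00] yang -0.04 F [ 0.04  0.79 -0.79] w 0.5 g 0.0
t 15.50 pos [563.11 208.11 400.7 ] z [ 8.e-04  3.e-04 -1.e+00] yang -0.02 F [-0.05  0.3  -0.83] w 0.5 g 0.0
```

View pics/c5.png

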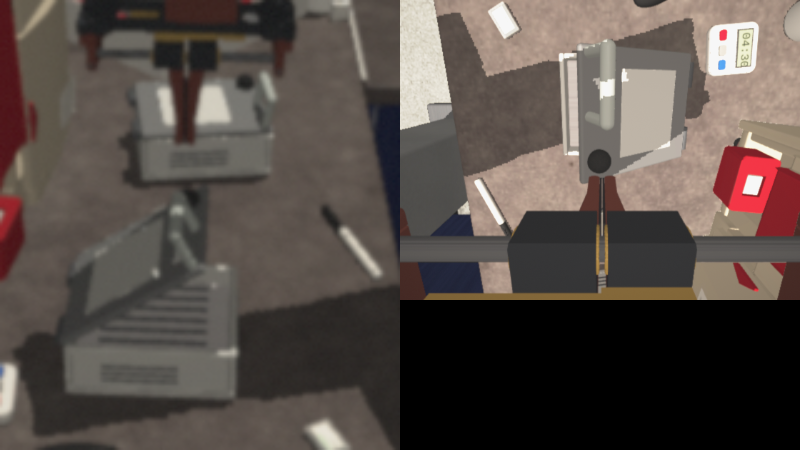

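The right lid is shut, and the shut fingers line up with the pad (crop (600,160) against a finger seam at 602). I'll triangulate the pad height, and go most of the way down.

```bash
python3 - <<'E'
from h import *
from scipy.optimize import least_squares
D=[(dict(np.load("pics/"+f)),g) for f,g in (("w4.npz",(280,226)),("t3.npz",(236,218)))]
obs=[]
d,g=D[0]; s=cv2.cvtColor(d["pixels"],cv2.COLOR_RGB2GRAY); 
x0,y0,r=g[0]-26,g[1]-26,52
m=(s[y0:y0+r,x0:x0+r]<45).astype(np.uint8); k,l,st,ce=cv2.connectedComponentsWithStats(m); i=1+np.argmax(st[1:,4]); print(ce[i]+[x0,y0],st[i])
obs=[(D[0][0],ce[i]+[x0,y0]),(D[1][0],np.array([235.96,217.66]))]
f=lambda p:np.concatenate([proj(d,p)-q for d,q in obs])
r=least_squares(f,[562,208,152]);print(r.x,r.fun)
def arc(v): th,y,dx=v; return [665.8+dx-138*np.cos(th)+12*np.sin(th),y,60+138*np.sin(th)+12*np.cos(th)]
r=least_squares(lambda v:np.r_[f(arc(v)),v[2]/3],[.63,208,0]);print(r.x,arc(r.x),r.fun)
E
```

```text
[282.2        215.72857143] [12 10 28 18 70]
[562.46520139 209.5632607  137.77215529] [ 0.05236388  0.01111839 -0.03197262  0.17255596]
[  0.60478353 212.51125078   3.12215842] [np.float64(562.2228891504468), np.float64(212.51125078428439), np.float64(148.3360964560857)] [-0.26795323  0.51334713 -1.66429539 -0.06723647  1.04071947]
```

>>> step_arm([
  [[0,0,-0.16,0,0,0,0],[0,0,-0.16,0,0,0,0],[0,0,-0.16,0,0,0,0],[0,0,-0.16,0,0,0,0],[0,0,-0.16,0,0,0,0]],
])

```text
t: 16.12
ee_pos: [563.0, 208.4, 359.4]
orientation: [-2.221, -2.221, 0.0]
ft_force: [0.1, 0.4, 0.0]
width: 0.6
grasp_force: 0.0
```

>>> step_arm([
  [[0,0,0,0,0,0,0],[0,0,0,0,0,0,0],[0,0,0,0,0,0,0],[0,0,0,0,0,0,0],[0,0,0,0,0,0,0]],
])

```text
t: 16.75
ee_pos: [563.0, 208.3, 360.4]
orientation: [2.221, 2.221, 0.0]
ft_force: [0.2, -0.5, 0.3]
width: 0.4
grasp_force: 0.0
```

```bash
cat > gap.py <<'E'
from st import *
F=[];Z=[]
for i in range(4):
    o=readout.get_obs();F.append(o["ft_force"]);Z.append(o["ee_pos"][2]); d=get_image("side")
print("t %.2f"%o["t"],np.mean(F,0).round(2),"z %.2f"%np.mean(Z),"Fz",np.array(F)[:,2].round(1))
E
python3 gap.py
```

```text
t 16.90 [-0.11 -0.06 -0.11] z 360.30 Fz [ 0.3 -0.2 -0.5 -0. ]
```

```bash
python3 - <<'E'
from h import *
from scipy.optimize import least_squares
D=[dict(np.load("pics/"+f)) for f in ("w4.npz","t3.npz")]
d=D[0]; s=cv2.cvtColor(d["pixels"],cv2.COLOR_RGB2GRAY)
for T in (50,55,60,65):
    m=(s[195:260,245:315]<T).astype(np.uint8); k,l,st,ce=cv2.connectedComponentsWithStats(m); i=1+np.argmax(st[1:,4]); print(T,ce[i]+[245,195],st[i]+[245,195,0,0,0])
c=cv2.HoughCircles(s[190:265,240:320],cv2.HOUGH_GRADIENT,1,20,param1=80,param2=10,minRadius=12,maxRadius=24); print(c[0][:2]+[240,190,0])
for q in (c[0][0,:2]+[240,190],np.array([278.6,225.4])):
    obs=[(D[0],q),(D[1],np.array([235.96,217.66]))]
    f=lambda p:np.concatenate([proj(d,p)-q for d,q in obs])
    r=least_squares(f,[562,208,152]);print(r.x,r.fun)
E
```

```text
50 [278.5447263  225.42857143] [263 210  32  32 749]
55 [278.49206349 225.52014652] [263 210  32  32 819]
60 [278.51865223 225.50421179] [263 209  32  33 831]
65 [278.53846154 225.5147929 ] [263 209  32  34 845]
[[278.5        225.5         17.20000076]
 [271.5        258.5         12.89999962]]
[559.96662291 208.13470453 155.72680109] [ 0.17012918  0.03739294 -0.11424721  0.59021901]
[560.03009305 208.14205648 155.53466997] [ 0.16446178  0.03608836 -0.11015066  0.57022685]
```

>>> step_arm([
  [[-0.02,0,-0.03,0,0,0,0],[-0.01,0,-0.03,0,0,0,0],[0,0,-0.03,0,0,0,0],[0,0,-0.03,0,0,0,0],[0,0,0,0,0,0,0]],
])

```text
t: 17.58
ee_pos: [561.5, 208.4, 354.0]
orientation: [-2.221, -2.221, 0.0]
ft_force: [0.1, 0.5, -0.4]
width: 0.2
grasp_force: 0.0
```

>>> step_arm([
  [[0,0,-0.003,0,0,0,0],[0,0,-0.003,0,0,0,0],[0,0,-0.003,0,0,0,0],[0,0,-0.003,0,0,0,0],[0,0,-0.003,0,0,0,0]],
])

```text
t: 18.2
ee_pos: [561.5, 208.4, 353.4]
orientation: [-2.221, -2.221, 0.0]
ft_force: [-0.1, -0.7, -0.1]
width: 0.6
grasp_force: 0.0
```

```bash
python3 gap.py
```

```text
t 18.35 [-0.01  0.09  0.08] z 353.42 Fz [-0.1  0.2  0.1  0.1]
```

>>> step_arm([
  [[0,0,-0.003,0,0,0,0],[0,0,-0.003,0,0,0,0],[0,0,-0.003,0,0,0,0],[0,0,-0.003,0,0,0,0],[0,0,-0.003,0,0,0,0]],
])

```text
t: 19.02
ee_pos: [561.5, 208.4, 352.6]
orientation: [-2.221, -2.221, 0.0]
ft_force: [-0.0, -0.2, -0.8]
width: 0.7
grasp_force: 0.0
```

>>> step_arm([
  [[0,0,-0.003,0,0,0,0],[0,0,-0.003,0,0,0,0],[0,0,-0.003,0,0,0,0],[0,0,-0.003,0,0,0,0],[0,0,-0.003,0,0,0,0]],
])

```text
t: 19.65
ee_pos: [561.5, 208.4, 351.9]
orientation: [2.221, 2.221, 0.0]
ft_force: [0.0, -0.5, 1.1]
width: 0.4
grasp_force: 0.0
```

>>> step_arm([
  [[0,0,-0.003,0,0,0,0],[0,0,-0.003,0,0,0,0],[0,0,-0.003,0,0,0,0],[0,0,-0.003,0,0,0,0],[0,0,-0.003,0,0,0,0]],
])

```text
t: 20.27
ee_pos: [561.5, 208.4, 351.1]
orientation: [-2.221, -2.221, 0.0]
ft_force: [-0.7, 1.1, 0.1]
width: 0.2
grasp_force: 0.0
```

>>> step_arm([
  [[0,0,-0.003,0,0,0,0],[0,0,-0.003,0,0,0,0],[0,0,-0.003,0,0,0,0],[0,0,-0.003,0,0,0,0],[0,0,-0.003,0,0,0,0]],
])

```text
t: 20.9
ee_pos: [561.5, 208.3, 350.4]
orientation: [2.221, 2.221, -0.0]
ft_force: [0.2, -0.3, 0.4]
width: 0.9
grasp_force: 0.0
```

>>> step_arm([
  [[0,0,-0.003,0,0,0,0],[0,0,-0.003,0,0,0,0],[0,0,-0.003,0,0,0,0],[0,0,-0.003,0,0,0,0],[0,0,-0.003,0,0,0,0]],
])

```text
t: 21.52
ee_pos: [561.5, 208.3, 349.7]
orientation: [2.222, 2.221, 0.0]
ft_force: [-0.2, -0.0, 0.7]
width: 0.2
grasp_force: 0.0
```

>>> step_arm([
  [[0,0,-0.003,0,0,0,0],[0,0,-0.003,0,0,0,0],[0,0,-0.003,0,0,0,0],[0,0,-0.003,0,0,0,0],[0,0,-0.003,0,0,0,0]],
])

```text
t: 22.15
ee_pos: [561.5, 208.4, 348.9]
orientation: [-2.221, -2.221, 0.0]
ft_force: [0.2, -0.0, 0.9]
width: 0.5
grasp_force: 0.0
```

>>> step_arm([
  [[0,0,-0.003,0,0,0,0],[0,0,-0.003,0,0,0,0],[0,0,-0.003,0,0,0,0],[0,0,-0.003,0,0,0,0],[0,0,-0.003,0,0,0,0]],
])

```text
t: 22.78
ee_pos: [561.5, 208.3, 348.2]
orientation: [-2.222, -2.221, -0.0]
ft_force: [-0.6, 0.4, -0.5]
width: 0.3
grasp_force: 0.0
```

>>> step_arm([
  [[0,0,-0.003,0,0,0,0],[0,0,-0.003,0,0,0,0],[0,0,-0.003,0,0,0,0],[0,0,-0.003,0,0,0,0],[0,0,-0.003,0,0,0,0]],
])

```text
t: 23.4
ee_pos: [561.5, 208.4, 347.4]
orientation: [-2.221, -2.221, 0.0]
ft_force: [-0.7, 0.1, -0.2]
width: 0.4
grasp_force: 0.0
```

>>> step_arm([
  [[0,0,-0.003,0,0,0,0],[0,0,-0.003,0,0,0,0],[0,0,-0.003,0,0,0,0],[0,0,-0.003,0,0,0,0],[0,0,-0.003,0,0,0,0]],
])

```text
t: 24.02
ee_pos: [561.5, 208.4, 346.7]
orientation: [-2.221, -2.221, -0.0]
ft_force: [0.2, -0.1, -0.1]
width: 0.4
grasp_force: 0.0
```

>>> step_arm([
  [[0,0,-0.003,0,0,0,0],[0,0,-0.003,0,0,0,0],[0,0,-0.003,0,0,0,0],[0,0,-0.003,0,0,0,0],[0,0,-0.003,0,0,0,0]],
])

```text
t: 24.65
ee_pos: [561.5, 208.4, 345.9]
orientation: [-2.221, -2.221, 0.0]
ft_force: [-0.2, 0.0, -0.1]
width: 0.5
grasp_force: 0.0
```

>>> step_arm([
  [[0,0,-0.003,0,0,0,0],[0,0,-0.003,0,0,0,0],[0,0,-0.003,0,0,0,0],[0,0,-0.003,0,0,0,0],[0,0,-0.003,0,0,0,0]],
])

```text
t: 25.28
ee_pos: [561.5, 208.4, 345.1]
orientation: [-2.221, -2.221, 0.0]
ft_force: [0.8, -0.0, -0.4]
width: 0.6
grasp_force: 0.0
```

>>> step_arm([
  [[0,0,-0.003,0,0,0,0],[0,0,-0.003,0,0,0,0],[0,0,-0.003,0,0,0,0],[0,0,-0.003,0,0,0,0],[0,0,-0.003,0,0,0,0]],
])

```text
t: 25.9
ee_pos: [561.5, 208.4, 344.7]
orientation: [2.221, 2.221, 0.0]
ft_force: [-1.5, -0.2, 4.9]
width: 0.4
grasp_force: 2.6
```

Contact at 4.9 N. I'll hold here and read the force.

```bash
python3 gap.py
```

```text
t 26.05 [-1.19 -0.5   5.02] z 344.74 Fz [4.9 4.7 5.1 5.3]
```

A steady 5.0 N. I'll hold it for 2.5 s.

>>> step_arm([
  [[0,0,0,0,0,0,0],[0,0,0,0,0,0,0],[0,0,0,0,0,0,0],[0,0,0,0,0,0,0],[0,0,0,0,0,0,0]],
])

```text
t: 26.72
ee_pos: [561.5, 208.4, 344.8]
orientation: [2.221, 2.221, 0.0]
ft_force: [-2.6, -0.7, 5.0]
width: 0.5
grasp_force: 2.5
```

>>> step_arm([
  [[0,0,0,0,0,0,0],[0,0,0,0,0,0,0],[0,0,0,0,0,0,0],[0,0,0,0,0,0,0],[0,0,0,0,0,0,0]],
])

```text
t: 27.35
ee_pos: [561.5, 208.4, 344.7]
orientation: [2.221, 2.221, 0.0]
ft_force: [-1.8, -0.9, 4.6]
width: 0.5
grasp_force: 2.5
```

>>> step_arm([
  [[0,0,0,0,0,0,0],[0,0,0,0,0,0,0],[0,0,0,0,0,0,0],[0,0,0,0,0,0,0],[0,0,0,0,0,0,0]],
])

```text
t: 27.98
ee_pos: [561.5, 208.4, 344.7]
orientation: [2.221, 2.221, 0.0]
ft_force: [-1.7, -0.8, 4.9]
width: 0.6
grasp_force: 2.5
```

>>> step_arm([
  [[0,0,0.01,0,0,0,0],[0,0,0.1,0,0,0,0],[0,0,0.4,0,0,0,0],[0,0,0.8,0,0,0,0],[0,0,0.8,0,0,0,0]],
])

```text
t: 28.6
ee_pos: [561.4, 208.3, 450.7]
orientation: [-2.221, -2.221, 0.001]
ft_force: [1.4, 0.7, 0.5]
width: 0.9
grasp_force: 0.0
```

>>> step_arm([
  [[0,0,0.2,0,0,0,0],[0,0,0,0,0,0,0],[0,0,0,0,0,0,0],[0,0,0,0,0,0,0],[0,0,0,0,0,0,0]],
])

```text
t: 29.22
ee_pos: [561.5, 208.3, 459.0]
orientation: [-2.221, -2.221, 0.002]
ft_force: [-0.2, -0.1, 0.4]
width: 0.4
grasp_force: 0.0
```

```bash
python3 - <<'E'
from st import *
st(); save("side","s5.png")
p=cv2.imread("pics/s5.png")[130:340,170:380]; cv2.imwrite("pics/c6.png",cv2.resize(p,(500,500)))
E
```

```text
t 29.23 pos [561.46 208.34 458.98] z [-1.5e-03 -5.0e-04 -1.0e+00] yang 0.00 F [-0.18 -0.12  0.38] w 0.4 g 0.0
```

View pics/c6.png

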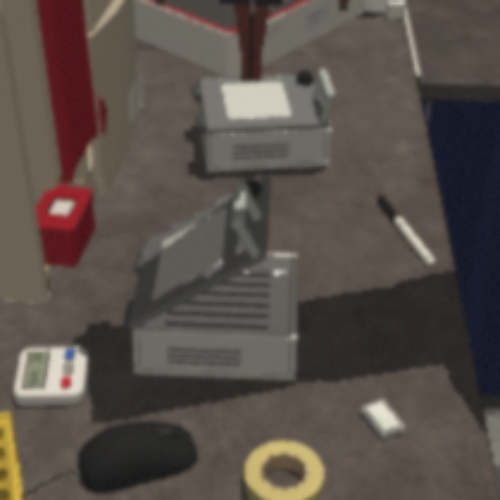

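The left lid stands at about 35° (pad at (255,187)), the right lid is shut (top at (258,100)), and the bystanders are where they were. Handing in.

```bash
python3 -c "
from workcell import ctrl
print(ctrl.close_job())"
```

```text
the job is handed in; nothing more can be done
None
```

Job handed in at about 29 s: the left-hand lid holds and stands at about 35° after its pad was pressed with a steady 5 N for about 2 s, the right-hand lid sank shut, and the last side-camera view shows nothing else moved.

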